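# Hold the tea strainer over the mug, ready for pouring

## Robot

A 6-joint arm with a two-finger parallel gripper is mounted at the origin on the work surface. World frame = base frame: x ahead of the robot, y to its left, z up, the work surface at z = 0. Lengths are in m, angles in degrees, forces in N, time in s.
With the tool pointing down it reaches from about 0.25 to 0.725 m from the base axis. Payload 9.7 kg.
Tool frame: the origin (TCP) lies at the very end of the fingers, on their centre line; the grasp point (between the pads) lies 19 mm behind it; z points along the fingers, y is the line along which they close (so a half turn about z gives the same grasp; the last joint's range is limited). The gripper opens to 85 mm and grips with 20 to 120 N. Pads are 22 mm wide; open, the fingers measure 114 mm over their backs; the gripper's body (76 mm by 85 mm) begins 54 mm behind the grasp point. The pads swing forward as they close: fully open they stand 13 mm farther back than shut.
Start: joints at [-67.666, 4.979, 10.078, 95.1, 0, 90], TCP at [0.209, -0.509, 0.231] pointing down, gripper open.
Joint ranges: [-179.16, 179.16], [-48.56, 103.87], [-65.8, 70.77], [-126.05, 130.52], [-82.76, 87.17], [-180, 180]. Speed limits (degrees/s): [127.2, 127.2, 147.25, 180, 180, 180].

## Interface

Orientations are given as [roll, pitch, yaw] about the fixed x, y, z axes, in that order (R = Rz(yaw) Ry(pitch) Rx(roll)).
In Python, from workcell import telemetry, optics, workorder gives the robot as it stands.
- The arm moves only by the shell command python3 -m handwheel 'ROWS' [FORCE]. ROWS is JSON, a list of rows, each an object of numbers: "tx", "ty", "tz": the shift along the tool's x, y, z in m; "ax", "ay", "az": the turn, a rotation vector about the tool's x, y, z in degrees; "jaw": the gripper command: -1 is shut, 1 is fully open, values between are in proportion. A call has exactly 10 rows; each row shifts and turns the commanded pose from where the row before left it, along the tool's axes as they then stand; what a row does not reach is not made up. A row lasts 1/8 s, in which the tool goes at most 62.5 mm and 10.7 degrees, less where a joint would pass 70% of its speed; a pose out of reach is approached as far as the arm can. A call is refused whole if a number of a shift passes 0.0625 or a number of a turn 10.7, either way. A call with a gripper value outside its range is refused whole. The fingers move at their own pace and stop on an object; FORCE is the grip in N (left out, the last holds). Time passes only in rows, so rows that do not move let the fingers close, or fill a call up. It gives the time, the measured TCP pose, the force, the opening and the grip force at its end, in the units of the state.
- telemetry.get_obs(): the state, without advancing time (a new reading comes with each control period).
- optics.camera(name): name is "scene" or "top"; returns a dict with "color" (400x640x3 uint8, red, green, blue), "K" (3x3 intrinsics, pixels), "extrinsics" (4x4, takes a point from camera to world coordinates). Camera axes: x right, y down, z forward; pixel columns grow to the right and rows downward; lengths in m; the calibration is good to about 2 mm. A picture is of the moment at which its call begins. There is no depth.
- workorder.job_done(): hands the job in; it is judged then, once.
The state is a dict: "time": time; "q": joint angles; "qd": joint speeds; "joint_efforts": joint torques, N m; "ee_pos": TCP position; "tcp_rot": TCP orientation; "wrist_force": force on the tool from outside, world axes, zero at the start; "torque": the same for the moment, N m; "opening": finger opening in m; "grasp_force": force on a finger pad.
Only numpy, scipy, OpenCV 4.12 (cv2) and the standard library are available. Lean on these libraries where they do the work, as an engineer would, in place of code of your own. Each camera call takes 0.05 s, during which the arm holds its last target. There are 200 camera calls.

## Task

Tea is about to be poured: take the tea strainer by its handle from the bamboo spoon rest, carry it over the top of the wire plate rack and hold it above the green mug, level and centred, about a finger's breadth (15 mm) above the rim and not touching, with its handle pointing the same way as the mug's handle. The strainer must never touch the mug, and the mug, the rack, the kettle, the sugar jar and the pepper mill stay where they stand. Finish holding the strainer still in the gripper there: do not put it down or let go.

Things in the scene. Friction and masses are not known exactly. Their poses are not given: they have to be found in the camera images.
- strainer: Tea strainer, loose, about 100 g: a round steel basket 37 mm deep, 76 mm across the brim and 48 mm across its flat bottom, with a straight wooden bar handle. Origin at the centre of the basket's underside; z up through the basket's mouth; +x runs along the handle away from the basket. The handle is 14 mm wide (y), 12 mm tall (z 26 to 38 mm), from x 36 to x 158 mm. The centre of mass is about 70 mm from the origin along the handle.
- strainer_foot (a point): The centre of the flat underside of the strainer's basket (same place as the strainer's origin), its lowest point.
- strainer_grip (a point): The middle of the handle's thickness 75 mm from the basket's centre, close to the centre of mass: a good place to pinch the handle from above, across its 14 mm width.
- rest: Bamboo spoon rest, fixed: board 220 x 85 x 12 mm. The basket stands on it at x = -60 mm; the handle's end lies between two cheeks on a block at x = 75 to 95 mm (block 50 mm wide, cheeks 46 mm above the table). Between basket and block there is 26 mm of air under the handle. Origin: centre of the underside; +x to the block, roughly towards the robot. Left or right of the rack, the tray opposite.
- tray: Yellow melamine tray, fixed: 210 x 160 mm, 16 mm high lip, floor 6 mm thick. Origin: centre of the underside.
- mug: Green enamel mug, loose, 0.3 kg, standing empty on the tray: 95 mm tall, 84 mm across the mouth, with a handle on its +y side that reaches some 35 mm out. Origin: centre of the underside. The mug's handle points roughly towards the robot.
- mug_rim (a point): Centre of the mug's mouth, at the height of its rim; axes as the mug's (+y towards its handle).
- rack: Wire plate rack, loose, 0.7 kg, steel: 300 mm long (its x, roughly along world x), 66 mm wide (y), 110 mm tall, a row of empty wire arches. Stands on the table between the spoon rest and the tray. Origin: centre of the underside.
- kettle: Brushed steel kettle, loose, 0.9 kg, 160 mm across, 200 mm tall, handle at +x, spout at -x; to the left of the work. Leave alone. Origin: centre of the underside.
- sugar_jar: Glass sugar jar with a clip latch, loose, 0.5 kg, 90 mm across, 124 mm tall, beyond the rack. Leave alone. Origin: centre of the underside.
- mill: Wooden pepper mill, loose, 0.25 kg, 54 mm across, 148 mm tall, to the right of the work. Leave alone. Origin: centre of the underside.
There are look-alikes about, which are no part of the job. What is shaped like the strainer but pink or red is not meant.

How it is judged (in metres and radians):
On the way:
1. the strainer is carried over the top of the plate rack (y of strainer_foot in the frame of rack between -0.055 and 0.055 m and x of strainer_foot in the frame of rack between -0.16 and 0.16 m and z of strainer_foot in the frame of rack above 0.11 m and contact force between strainer and the fingers above 0.3 N), for 0.02 s.
At the end, for the whole second after the job is handed in: Strainer held in the fingers, still, level within 10 degrees, its underside centred within 12 mm over the mug and 4 to 30 mm above the rim, handle within 15 degrees of the mug handle's direction, not touching the mug; mug upright, within 15 mm of its start (horizontal distance between strainer_foot and mug_rim below 0.012 m and z of strainer_foot in the frame of mug_rim between 0.004 and 0.03 m and angle between strainer's own z axis and vertical below 0.17 rad and angle between the x axis of strainer and the y axis of mug, either way round below 0.26 rad and y of strainer_grip in the frame of mug above 0.04 m and linear speed of strainer below 0.02 m/s and contact force between strainer and the fingers above 0.5 N and contact force between strainer and mug below 0.05 N and distance of mug from where it was at the start of the episode below 0.015 m and angle between mug's own z axis and vertical below 0.08 rad); the arm keeps its last pose, push and grip.
It fails at once if the strainer touches the mug (contact force between strainer and mug above 0.3 N).
It fails at once if the mug is shoved or tipped (distance of mug from where it was at the start of the episode above 0.015 m or angle between mug's own z axis and vertical above 0.2 rad).
It fails at once if the plate rack is shoved or tipped (distance of rack from where it was at the start of the episode above 0.015 m or angle between rack's own z axis and vertical above 0.15 rad).
It fails at once if the kettle, sugar jar or pepper mill is moved or tipped (distance of any of kettle, sugar_jar, mill from where it was at the start of the episode above 0.015 m or angle between any of kettle, sugar_jar, mill's own z axis and vertical above 0.2 rad).
It also fails if it takes over 42 s, if anything falls off the work surface, if the arm or the gripper's body presses on something with over 40 N, if the wrist force passes 120 N, or if a joint passes its speed limit or range.

## Working session

There is one attempt and no reset: what is moved stays moved. The work goes in short steps, Python scripts to look and compute and a shell command to move; the robot and the scene stay as the last step left them, time stands still between calls to the robot, and variables do not carry over. Pictures are saved under pics/ and viewed, at most 10 in all, crops included, and the job is handed in when it is done.

```bash
mkdir -p pics; ls; python3 - <<'E'
from workcell import telemetry, optics
import cv2,numpy as np
print(telemetry.get_obs())
for n in("scene","top"):
    c=optics.camera(n); print(n,c["K"].tolist(),np.round(c["extrinsics"],4).tolist())
    cv2.imwrite(f"pics/{n}0.png",c["color"][:,:,::-1]); np.savez(f"{n}0.npz",**c)
E
```

```text
pics
{'time': 0.0, 'q': array([-6.76668096e+01,  5.00998387e+00,  1.00355925e+01,  9.50992153e+01,
        3.08479871e-04,  9.00000404e+01]), 'qd': array([-0.02505018,  0.02260043,  0.03028769, -0.07770875,  0.07721296,
        0.00321265]), 'joint_efforts': array([-3.94074877e-04, -5.20390606e+01,  4.64804149e+01,  1.61366706e-02,
        7.31939599e-05, -2.47799989e-05]), 'ee_pos': array([ 0.20891295, -0.50853907,  0.23060397]), 'tcp_rot': array([-1.79926393e+02, -3.08427657e-04,  2.23331496e+01]), 'wrist_force': array([0.23390766, 0.76902418, 0.14666566]), 'torque': array([ 0.02956454, -0.01296326, -0.00105466]), 'grasp_force': 0.0, 'opening': 0.0852290877416507}
scene [[469.22011876794824, 0.0, 312.7822556924995], [0.0, 469.22011876794824, 195.07284027360566], [0.0, 0.0, 1.0]] [[-0.5066, 0.7251, -0.4665, 1.3247], [0.8621, 0.4337, -0.2621, 0.5021], [0.0123, -0.5349, -0.8448, 1.5673], [0.0, 0.0, 0.0, 1.0]]
top [[376.51379149195884, 0.0, 315.592691831598], [0.0, 376.51379149195884, 203.30791907459613], [0.0, 0.0, 1.0]] [[-0.0139, -0.9983, 0.0564, 0.4375], [-0.9999, 0.0136, -0.0054, 0.0334], [0.0046, -0.0564, -0.9984, 1.566], [0.0, 0.0, 0.0, 1.0]]
```

View pics/scene0.png

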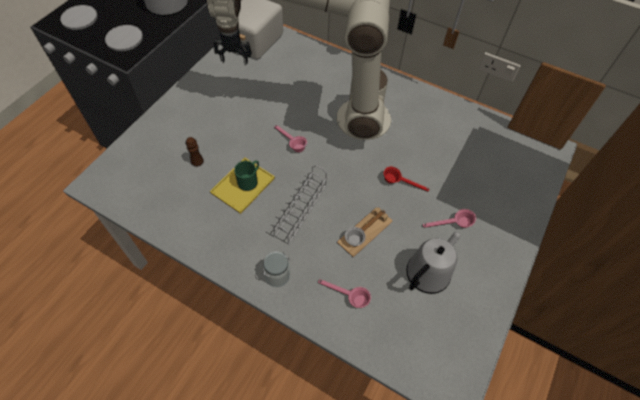

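View pics/top0.png

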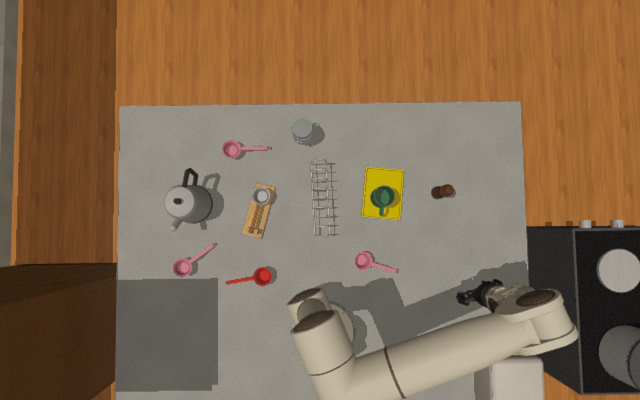

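The scene picture shows the strainer on its rest at about (355,237), the rack at (300,203), the mug at (246,176). In the top view they are at (262,197), (324,197) and (383,197). Next I'll crop closer and mask.

```bash
cat > h.py <<'E'
import numpy as np,cv2
from scipy.spatial.transform import Rotation as Ro
def ray(c,uv):
    d=np.linalg.inv(c["K"])@np.array([uv[0],uv[1],1.]); E=c["extrinsics"]
    return E[:3,3],E[:3,:3]@d
def onz(c,uv,z):
    o,d=ray(c,uv); return (o+d*(z-o[2])/d[2])
def proj(c,p):
    E=c["extrinsics"]; q=c["K"]@(E[:3,:3].T@(np.asarray(p)-E[:3,3])); return q[:2]/q[2]
def load(n): return dict(np.load(n))
E
python3 - <<'E'
from h import *
t=load("top0.npz"); s=load("scene0.npz")
def crop(c,x,y,w,h,k): return cv2.resize(c["color"][y:y+h,x:x+w,::-1],None,fx=k,fy=k,interpolation=cv2.INTER_CUBIC)
a=crop(t,235,175,60,70,6); b=crop(t,355,160,60,70,6)   # 360x420 each
cv2.imwrite("pics/c1.png",np.hstack([a,b]))
a=crop(s,330,195,70,65,5); b=crop(s,205,150,80,65,5)
cv2.imwrite("pics/c2.png",np.hstack([a,b]))
def comps(c,f,name,mn=40):
    hsv=cv2.cvtColor(c["color"],cv2.COLOR_RGB2HSV).astype(int); m=f(hsv[...,0],hsv[...,1],hsv[...,2]).astype(np.uint8)
    n,l,st,ce=cv2.connectedComponentsWithStats(m)
    for i in range(1,n):
        if st[i,4]>mn:
            r=cv2.minAreaRect(np.argwhere(l==i)[:,::-1].astype(np.float32)); print(name,st[i],np.round(ce[i],1),np.round(np.array([*r[0],*r[1],r[2]]),1))
for n,c in(("top",t),("scene",s)):
    comps(c,lambda h,s,v:(abs(h-27)<5)&(s>150)&(v>90),n+" yellow")
    comps(c,lambda h,s,v:(h>60)&(h<95)&(s>90)&(v>20),n+" green")
E
```

```text
top yellow [ 362  167   42   53 1477] [382.4 191.5] [382.5 192.9  38.6  50.1   4.9]
top green [380 190   9  24 104] [384.1 199. ] [384.1 201.6   7.5  23.3   5.2]
scene yellow [ 211  168   63   44 1095] [239.8 190.1] [242.3 184.8  35.4  54.4  45. ]
scene green [236 162  20  28 437] [245.9 175.1] [245.5 175.5  27.   19.   90. ]
```

View pics/c1.png

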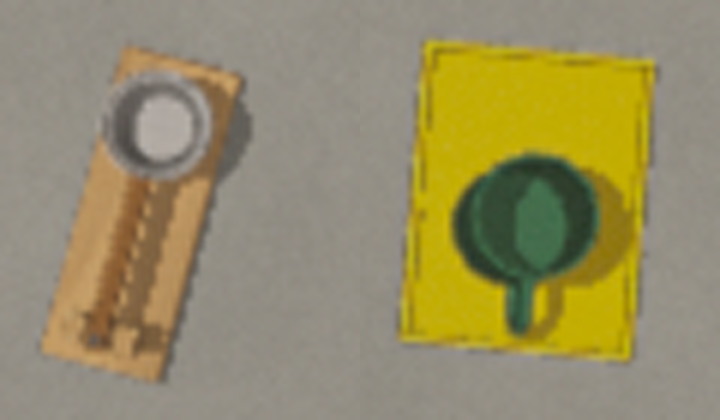

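View pics/c2.png

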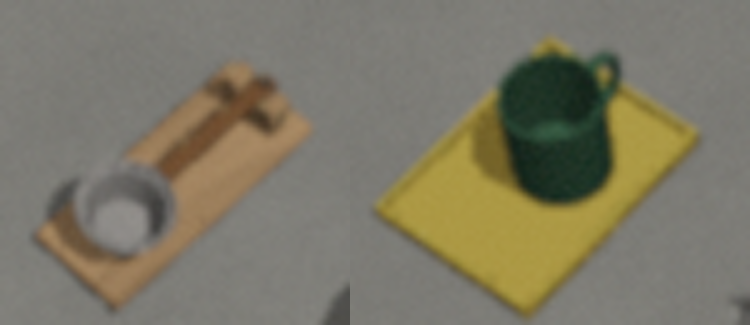

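Crop c1 (×6) shows the strainer brim centred at (157,125), with the handle from (137,180) to (98,335). The mug rim is centred at (533,217) and the mug handle's end at (518,333). In crop c2 (×5) the brim centre is (125,208), the rim centre (554,95) and the mug handle's tip about (615,70).

```bash
python3 - <<'E'
from h import *
t=load("top0.npz"); s=load("scene0.npz")
T=lambda x,y,x0,y0,k,xo=0:(x0+(x-xo+.5)/k-.5,y0+(y+.5)/k-.5)
a=lambda x,y:T(x,y,235,175,6); b=lambda x,y:T(x,y,355,160,6,360)
c=lambda x,y:T(x,y,330,195,5); d=lambda x,y:T(x,y,205,150,5,350)
def tri(p,q):
    o1,d1=ray(t,p);o2,d2=ray(s,q);A=np.stack([d1,-d2],1);k=np.linalg.lstsq(A,o2-o1,rcond=None)[0]
    u,v=o1+k[0]*d1,o2+k[1]*d2; return np.round((u+v)/2,4),round(float(np.linalg.norm(u-v)),4)
print("brim top",onz(t,a(157,125),.049),"scene",onz(s,c(125,208),.049),tri(a(157,125),c(125,208)))
h0,h1=onz(t,a(137,180),.05),onz(t,a(98,335),.05);e=h1-h0;print("handle",h0,h1,np.degrees(np.arctan2(e[1],e[0])))
h0,h1=onz(s,c(165,172),.05),onz(s,c(268,82),.05);e=h1-h0;print("handle",h0,h1,np.degrees(np.arctan2(e[1],e[0])))
print("rim",onz(t,b(533,217),.101),onz(s,d(554,95),.101),tri(b(533,217),d(554,95)))
print("mughandle",tri(b(518,333),d(616,72)),onz(t,b(518,333),.055))
# rest edges, tray corners
for p in[(127,45),(243,75),(163,382),(42,350)]: print("rest",onz(t,a(*p),.012).round(4))
for p in[(428,42),(655,63),(632,360),(400,340)]: print("tray",onz(t,b(*p),.016).round(4))
print("rack top ends",onz(t,(319,159),.11).round(4),onz(t,(330,236),.11).round(4))
E
```

```text
brim top [0.55803487 0.24622779 0.049     ] scene [0.56085239 0.25105375 0.049     ] (array([0.5579, 0.2486, 0.0417]), 0.003)
handle [0.5210983  0.25971851 0.05      ] [0.41762567 0.28632223 0.05      ] 165.5810572209994
handle [0.52008063 0.2626597  0.05      ] [0.41220526 0.29417831 0.05      ] 163.71289549425012
rim [ 0.54611963 -0.23970582  0.101     ] [ 0.54408494 -0.23495052  0.101     ] (array([ 0.5449, -0.2374,  0.1009]), 0.0051)
mughandle (array([ 0.471 , -0.236 ,  0.0447]), 0.0048) [ 0.47183548 -0.23636181  0.055     ]
rest [0.6167 0.2718 0.012 ]
rest [0.5948 0.1919 0.012 ]
rest [0.3844 0.2483 0.012 ]
rest [0.4074 0.331  0.012 ]
tray [ 0.6747 -0.1858  0.016 ]
tray [ 0.658  -0.3425  0.016 ]
tray [ 0.4531 -0.3212  0.016 ]
tray [ 0.469  -0.1622  0.016 ]
rack top ends [0.6925 0.0099 0.11  ] [ 0.3927 -0.0282  0.11  ]
```

Heights agree: the rim triangulates to 0.101 as expected, and the rest length comes out at 0.217. The grip point is about (0.487, 0.270) with the handle at about 164.5°. I'll turn the tool to yaw 164.5 first, since joint 6 allows that direction, then travel.

```bash
python3 -m handwheel '[{"az":-10.7,"jaw":1},{"az":-10.7,"jaw":1},{"az":-10.7,"jaw":1},{"az":-10.7,"jaw":1},{"az":-10.7,"jaw":1},{"az":-10.7,"jaw":1},{"az":-10.7,"jaw":1},{"az":-10.7,"jaw":1},{"az":-10.7,"jaw":1},{"az":-10.7,"jaw":1}]' 40
python3 -m handwheel '[{"az":-8.8,"jaw":1},{"az":-8.8,"jaw":1},{"az":-8.8,"jaw":1},{"az":-8.8,"jaw":1},{"ty":0.04,"tx":-0.003,"jaw":1},{"ty":0.04,"tx":-0.003,"jaw":1},{"ty":0.04,"tx":-0.003,"jaw":1},{"ty":0.04,"tx":-0.003,"jaw":1},{"ty":0.04,"tx":-0.003,"jaw":1},{"ty":0.04,"tx":-0.003,"jaw":1}]'
python3 -m handwheel '[{"ty":0.045,"tx":-0.003,"jaw":1},{"ty":0.045,"tx":-0.003,"jaw":1},{"ty":0.045,"tx":-0.003,"jaw":1},{"ty":0.045,"tx":-0.003,"jaw":1},{"ty":0.045,"tx":-0.003,"jaw":1},{"ty":0.045,"tx":-0.003,"jaw":1},{"ty":0.045,"tx":-0.003,"jaw":1},{"ty":0.045,"tx":-0.003,"jaw":1},{"ty":0.045,"tx":-0.003,"jaw":1},{"ty":0.045,"tx":-0.003,"jaw":1}]'
```

```text
$[0]: bad value
$[0]: bad value
$[0]: bad value
```

```bash
python3 -m handwheel '[{"tx":0,"ty":0,"tz":0,"ax":0,"ay":0,"az":-10.7,"jaw":1},{"tx":0,"ty":0,"tz":0,"ax":0,"ay":0,"az":-10.7,"jaw":1},{"tx":0,"ty":0,"tz":0,"ax":0,"ay":0,"az":-10.7,"jaw":1},{"tx":0,"ty":0,"tz":0,"ax":0,"ay":0,"az":-10.7,"jaw":1},{"tx":0,"ty":0,"tz":0,"ax":0,"ay":0,"az":-10.7,"jaw":1},{"tx":0,"ty":0,"tz":0,"ax":0,"ay":0,"az":-10.7,"jaw":1},{"tx":0,"ty":0,"tz":0,"ax":0,"ay":0,"az":-10.7,"jaw":1},{"tx":0,"ty":0,"tz":0,"ax":0,"ay":0,"az":-10.7,"jaw":1},{"tx":0,"ty":0,"tz":0,"ax":0,"ay":0,"az":-10.7,"jaw":1},{"tx":0,"ty":0,"tz":0,"ax":0,"ay":0,"az":-10.7,"jaw":1}]' 40
```

```text
time: 1.35
ee_pos: [0.2089, -0.5086, 0.2309]
tcp_rot: [180.0, -0.0, 129.7]
wrist_force: [-0.4, -0.1, -0.0]
opening: 0.0855
grasp_force: 0.0
```

```bash
python3 -m handwheel '[{"tx":0,"ty":0,"tz":0,"ax":0,"ay":0,"az":-8.7,"jaw":1},{"tx":0,"ty":0,"tz":0,"ax":0,"ay":0,"az":-8.7,"jaw":1},{"tx":0,"ty":0,"tz":0,"ax":0,"ay":0,"az":-8.7,"jaw":1},{"tx":0,"ty":0,"tz":0,"ax":0,"ay":0,"az":-8.7,"jaw":1},{"tx":-0.003,"ty":0.04,"tz":0,"ax":0,"ay":0,"az":0,"jaw":1},{"tx":-0.003,"ty":0.04,"tz":0,"ax":0,"ay":0,"az":0,"jaw":1},{"tx":-0.003,"ty":0.04,"tz":0,"ax":0,"ay":0,"az":0,"jaw":1},{"tx":-0.003,"ty":0.04,"tz":0,"ax":0,"ay":0,"az":0,"jaw":1},{"tx":-0.003,"ty":0.04,"tz":0,"ax":0,"ay":0,"az":0,"jaw":1},{"tx":-0.003,"ty":0.04,"tz":0,"ax":0,"ay":0,"az":0,"jaw":1}]'
python3 -m handwheel '[{"tx":-0.003,"ty":0.045,"tz":0,"ax":0,"ay":0,"az":0,"jaw":1},{"tx":-0.003,"ty":0.045,"tz":0,"ax":0,"ay":0,"az":0,"jaw":1},{"tx":-0.003,"ty":0.045,"tz":0,"ax":0,"ay":0,"az":0,"jaw":1},{"tx":-0.003,"ty":0.045,"tz":0,"ax":0,"ay":0,"az":0,"jaw":1},{"tx":-0.003,"ty":0.045,"tz":0,"ax":0,"ay":0,"az":0,"jaw":1},{"tx":-0.003,"ty":0.045,"tz":0,"ax":0,"ay":0,"az":0,"jaw":1},{"tx":-0.003,"ty":0.045,"tz":0,"ax":0,"ay":0,"az":0,"jaw":1},{"tx":-0.003,"ty":0.045,"tz":0,"ax":0,"ay":0,"az":0,"jaw":1},{"tx":-0.003,"ty":0.045,"tz":0,"ax":0,"ay":0,"az":0,"jaw":1},{"tx":-0.003,"ty":0.045,"tz":0,"ax":0,"ay":0,"az":0,"jaw":1}]'
```

```text
time: 2.6
ee_pos: [0.292, -0.2815, 0.231]
tcp_rot: [180.0, -0.0, 164.1]
wrist_force: [0.3, -0.4, -0.1]
opening: 0.0853
grasp_force: 0.0
time: 3.85
ee_pos: [0.444, 0.1434, 0.231]
tcp_rot: [-180.0, -0.0, 164.1]
wrist_force: [0.7, -0.9, 0.7]
opening: 0.0853
grasp_force: 0.0
```

```bash
python3 -m handwheel '[{"tx":-0.0017,"ty":0.0335,"tz":0,"ax":0,"ay":0,"az":-0.4,"jaw":1},{"tx":-0.0017,"ty":0.0335,"tz":0,"ax":0,"ay":0,"az":0,"jaw":1},{"tx":-0.0017,"ty":0.0335,"tz":0,"ax":0,"ay":0,"az":0,"jaw":1},{"tx":-0.0017,"ty":0.033,"tz":0,"ax":0,"ay":0,"az":0,"jaw":1},{"tx":0,"ty":0,"tz":0.026,"ax":0,"ay":0,"az":0,"jaw":0.6},{"tx":0,"ty":0,"tz":0.026,"ax":0,"ay":0,"az":0,"jaw":0.3},{"tx":0,"ty":0,"tz":0.026,"ax":0,"ay":0,"az":0,"jaw":0.2},{"tx":0,"ty":0,"tz":0.026,"ax":0,"ay":0,"az":0,"jaw":0.2},{"tx":0,"ty":0,"tz":0.026,"ax":0,"ay":0,"az":0,"jaw":0.2},{"tx":0,"ty":0,"tz":0,"ax":0,"ay":0,"az":0,"jaw":0.2}]'
python3 - <<'E'
from workcell import optics
from h import *
c=optics.camera("scene");t=optics.camera("top")
k=lambda i:cv2.resize(i[...,::-1],None,fx=4,fy=4,interpolation=cv2.INTER_CUBIC)
cv2.imwrite("pics/g1.png",np.hstack([k(c["color"][170:270,320:420]),k(t["color"][170:270,210:310])]))
print(proj(c,(.487,.27,.1)),proj(t,(.487,.27,.1)))
E
```

```text
time: 5.1
ee_pos: [0.485, 0.2679, 0.0991]
tcp_rot: [-179.8, -0.2, 164.5]
wrist_force: [0.1, -0.4, 1.1]
opening: 0.0513
grasp_force: 0.0
[370.02207369 216.38377796] [252.89516491 212.68682829]
```

View pics/g1.png

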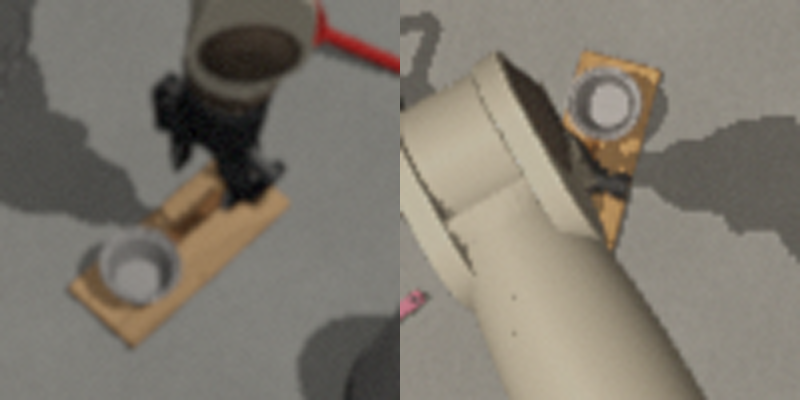

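The fingers straddle the handle: in the scene crop the tips are at about (180,165) and (240,205), and their middle projects to within about 3 px of expectation. Now I descend and close.

```bash
python3 -m handwheel '[{"tx":0,"ty":0.001,"tz":0.02,"ax":0,"ay":0,"az":0,"jaw":0.2},{"tx":0,"ty":0,"tz":0.02,"ax":0,"ay":0,"az":0,"jaw":0.2},{"tx":0,"ty":0,"tz":0.02,"ax":0,"ay":0,"az":0,"jaw":0.2},{"tx":0,"ty":0,"tz":0.013,"ax":0,"ay":0,"az":0,"jaw":0.2},{"tx":0,"ty":0,"tz":0,"ax":0,"ay":0,"az":0,"jaw":0.0},{"tx":0,"ty":0,"tz":0,"ax":0,"ay":0,"az":0,"jaw":-0.3},{"tx":0,"ty":0,"tz":0,"ax":0,"ay":0,"az":0,"jaw":-0.6},{"tx":0,"ty":0,"tz":0,"ax":0,"ay":0,"az":0,"jaw":-1},{"tx":0,"ty":0,"tz":0,"ax":0,"ay":0,"az":0,"jaw":-1},{"tx":0,"ty":0,"tz":0,"ax":0,"ay":0,"az":0,"jaw":-1}]' 50
```

```text
time: 6.45
ee_pos: [0.487, 0.2698, 0.0293]
tcp_rot: [179.9, 0.1, 164.5]
wrist_force: [0.1, 0.1, 5.8]
opening: 0.0127
grasp_force: 49.9
```

```bash
python3 -m handwheel '[{"tx":0,"ty":0,"tz":0,"ax":0,"ay":0,"az":0,"jaw":-1},{"tx":0,"ty":0,"tz":-0.008,"ax":0,"ay":0,"az":0,"jaw":-1},{"tx":0,"ty":0,"tz":-0.018,"ax":0,"ay":0,"az":0,"jaw":-1},{"tx":0,"ty":0,"tz":-0.025,"ax":0,"ay":0,"az":0,"jaw":-1},{"tx":0,"ty":0,"tz":-0.03,"ax":0,"ay":0,"az":0,"jaw":-1},{"tx":0,"ty":0,"tz":-0.03,"ax":0,"ay":0,"az":0,"jaw":-1},{"tx":0,"ty":0,"tz":-0.03,"ax":0,"ay":0,"az":0,"jaw":-1},{"tx":0,"ty":0,"tz":-0.02,"ax":0,"ay":0,"az":0,"jaw":-1},{"tx":0,"ty":0,"tz":-0.012,"ax":0,"ay":0,"az":0,"jaw":-1},{"tx":0,"ty":0,"tz":0,"ax":0,"ay":0,"az":0,"jaw":-1}]' 60
python3 - <<'E'
from workcell import optics
from h import *
c=optics.camera("scene");t=optics.camera("top")
k=lambda i:cv2.resize(i[...,::-1],None,fx=4,fy=4,interpolation=cv2.INTER_CUBIC)
cv2.imwrite("pics/g2.png",np.hstack([k(c["color"][150:250,310:410]),k(t["color"][140:240,210:310])]))
E
```

```text
time: 7.7
ee_pos: [0.4867, 0.2698, 0.2023]
tcp_rot: [179.9, 0.1, 164.5]
wrist_force: [-0.5, -0.6, -1.0]
opening: 0.0126
grasp_force: 58.6
```

View pics/g2.png

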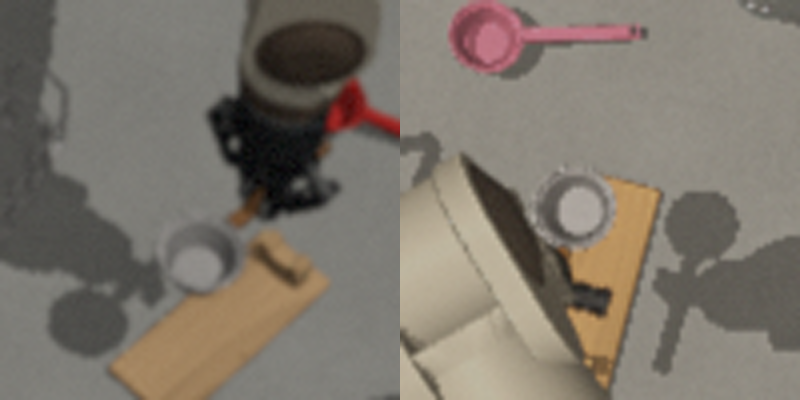

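The strainer is lifted and looks level: brim at scene crop (203,252) and top crop (575,209), with the handle in the pads. I carry it over the rack at a foot height of about 0.185.

```bash
python3 -m handwheel '[{"tx":0,"ty":0,"tz":0,"ax":0,"ay":0,"az":-3,"jaw":-1},{"tx":0,"ty":0,"tz":0,"ax":0,"ay":0,"az":-5,"jaw":-1},{"tx":0,"ty":0,"tz":0,"ax":0,"ay":0,"az":-5,"jaw":-1},{"tx":0,"ty":0,"tz":0,"ax":0,"ay":0,"az":-1.5,"jaw":-1},{"tx":0,"ty":-0.01,"tz":0,"ax":0,"ay":0,"az":0,"jaw":-1},{"tx":0,"ty":-0.02,"tz":0,"ax":0,"ay":0,"az":0,"jaw":-1},{"tx":0,"ty":-0.03,"tz":0,"ax":0,"ay":0,"az":0,"jaw":-1},{"tx":0,"ty":-0.03,"tz":0,"ax":0,"ay":0,"az":0,"jaw":-1},{"tx":0,"ty":-0.03,"tz":0,"ax":0,"ay":0,"az":0,"jaw":-1},{"tx":0,"ty":-0.03,"tz":0,"ax":0,"ay":0,"az":0,"jaw":-1}]'
python3 -m handwheel '[{"tx":0.001,"ty":-0.03,"tz":0,"ax":0,"ay":0,"az":0,"jaw":-1},{"tx":0.001,"ty":-0.03,"tz":0,"ax":0,"ay":0,"az":0,"jaw":-1},{"tx":0.001,"ty":-0.03,"tz":0,"ax":0,"ay":0,"az":0,"jaw":-1},{"tx":0.001,"ty":-0.03,"tz":0,"ax":0,"ay":0,"az":0,"jaw":-1},{"tx":0.001,"ty":-0.03,"tz":0,"ax":0,"ay":0,"az":0,"jaw":-1},{"tx":0.001,"ty":-0.03,"tz":0,"ax":0,"ay":0,"az":0,"jaw":-1},{"tx":0.001,"ty":-0.03,"tz":0,"ax":0,"ay":0,"az":0,"jaw":-1},{"tx":0.001,"ty":-0.03,"tz":0,"ax":0,"ay":0,"az":0,"jaw":-1},{"tx":0,"ty":-0.03,"tz":0,"ax":0,"ay":0,"az":0,"jaw":-1},{"tx":0,"ty":-0.03,"tz":0,"ax":0,"ay":0,"az":0,"jaw":-1}]'
```

```text
time: 9.05
ee_pos: [0.4835, 0.1175, 0.2014]
tcp_rot: [-180.0, 0.0, 178.9]
wrist_force: [-0.4, -0.3, -0.8]
opening: 0.0128
grasp_force: 58.6
time: 10.3
ee_pos: [0.4698, -0.1821, 0.2015]
tcp_rot: [-180.0, 0.0, 178.9]
wrist_force: [1.0, 0.6, -1.1]
opening: 0.0129
grasp_force: 58.6
```

```bash
python3 -m handwheel '[{"tx":0,"ty":-0.025,"tz":0,"ax":0,"ay":0,"az":0,"jaw":-1},{"tx":0,"ty":-0.017,"tz":0,"ax":0,"ay":0,"az":0,"jaw":-1},{"tx":0,"ty":-0.008,"tz":0,"ax":0,"ay":0,"az":0,"jaw":-1},{"tx":0,"ty":-0.004,"tz":0,"ax":0,"ay":0,"az":0,"jaw":-1},{"tx":0,"ty":0,"tz":0.01,"ax":0,"ay":0,"az":0,"jaw":-1},{"tx":0,"ty":0,"tz":0.01,"ax":0,"ay":0,"az":0,"jaw":-1},{"tx":0,"ty":0,"tz":0.01,"ax":0,"ay":0,"az":0,"jaw":-1},{"tx":0,"ty":0,"tz":0,"ax":0,"ay":0,"az":0,"jaw":-1},{"tx":0,"ty":0,"tz":0,"ax":0,"ay":0,"az":0,"jaw":-1},{"tx":0,"ty":0,"tz":0,"ax":0,"ay":0,"az":0,"jaw":-1}]'
python3 - <<'E'
from workcell import optics
from h import *
c=optics.camera("scene");t=optics.camera("top")
np.savez("s3.npz",**c);np.savez("t3.npz",**t)
k=lambda i:cv2.resize(i[...,::-1],None,fx=5,fy=5,interpolation=cv2.INTER_CUBIC)
cv2.imwrite("pics/g3.png",np.hstack([k(c["color"][125:215,205:285]),k(t["color"][150:240,345:425])]))
E
```

```text
time: 11.55
ee_pos: [0.4701, -0.2342, 0.1717]
tcp_rot: [-180.0, 0.0, 179.0]
wrist_force: [0.5, 0.3, -0.4]
opening: 0.0126
grasp_force: 58.6
```

View pics/g3.png

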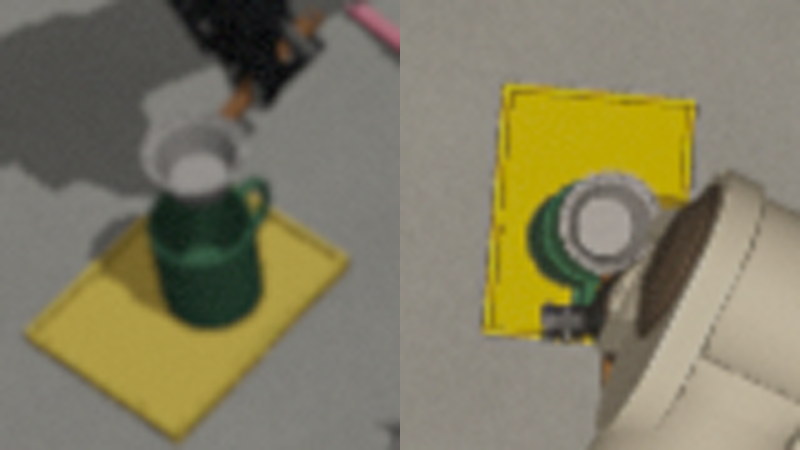

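The strainer hangs above the mug. The brim centre is at scene crop (195,158) and top crop (608,224); the basket floor is at (200,174) and (604,224).

```bash
python3 - <<'E'
from h import *
s=load("s3.npz");t=load("t3.npz")
S=lambda x,y:(205+(x+.5)/5-.5,125+(y+.5)/5-.5); T=lambda x,y:(345+(x-400+.5)/5-.5,150+(y+.5)/5-.5)
def tri(p,q):
    o1,d1=ray(t,p);o2,d2=ray(s,q);A=np.stack([d1,-d2],1);k=np.linalg.lstsq(A,o2-o1,rcond=None)[0]
    u,v=o1+k[0]*d1,o2+k[1]*d2; return np.round((u+v)/2,4),round(float(np.linalg.norm(u-v)),4)
print("brim",onz(t,T(608,224),.191),onz(s,S(195,158),.191),tri(T(608,224),S(195,158)))
print("floor",onz(t,T(604,224),.156),onz(s,S(200,174),.156),tri(T(604,224),S(200,174)))
# predicted pixel of ideal brim centre
for n,c,f in(("s",s,lambda p:((p[0]-205+.5)*5-.5,(p[1]-125+.5)*5-.5)),("t",t,lambda p:((p[0]-345+.5)*5+399.5,(p[1]-150+.5)*5-.5))):
    print(n,"brim",f(proj(c,(.545,-.2375,.191))),"rim",f(proj(c,(.545,-.2375,.101))))
E
```

```text
brim [ 0.54426717 -0.23325693  0.191     ] [ 0.54959591 -0.2271948   0.191     ] (array([ 0.5444, -0.2339,  0.1809]), 0.0028)
floor [ 0.54702671 -0.23703551  0.156     ] [ 0.54022476 -0.23398301  0.156     ] (array([ 0.5451, -0.2331,  0.1631]), 0.0057)
s brim (np.float64(187.03317028603462), np.float64(147.907102493277)) rim (np.float64(200.56915010294955), np.float64(219.44022739535978))
t brim (np.float64(613.7559894713193), np.float64(222.92556017977842)) rim (np.float64(591.2963083360985), np.float64(232.21775841039357))
```

```bash
python3 -m handwheel '[{"tx":0,"ty":-0.003,"tz":0,"ax":0,"ay":0,"az":0,"jaw":-1},{"tx":0,"ty":0,"tz":0.007,"ax":0,"ay":0,"az":0,"jaw":-1},{"tx":0,"ty":0,"tz":0.008,"ax":0,"ay":0,"az":0,"jaw":-1},{"tx":0,"ty":0,"tz":0.008,"ax":0,"ay":0,"az":0,"jaw":-1},{"tx":0,"ty":0,"tz":0.006,"ax":0,"ay":0,"az":0,"jaw":-1},{"tx":0,"ty":0,"tz":0.005,"ax":0,"ay":0,"az":0,"jaw":-1},{"tx":0,"ty":0,"tz":0.003,"ax":0,"ay":0,"az":0,"jaw":-1},{"tx":0,"ty":0,"tz":0,"ax":0,"ay":0,"az":0,"jaw":-1},{"tx":0,"ty":0,"tz":0,"ax":0,"ay":0,"az":0,"jaw":-1},{"tx":0,"ty":0,"tz":0,"ax":0,"ay":0,"az":0,"jaw":-1}]'
python3 - <<'E'
from workcell import optics
from h import *
c=optics.camera("scene");t=optics.camera("top")
k=lambda i:cv2.resize(i[...,::-1],None,fx=6,fy=6,interpolation=cv2.INTER_CUBIC)
cv2.imwrite("pics/g4.png",np.hstack([k(c["color"][135:205,215:280]),k(t["color"][165:235,355:420])]))
fs=lambda p:((p[0]-215+.5)*6-.5,(p[1]-135+.5)*6-.5); ft=lambda p:((p[0]-355+.5)*6+389.5,(p[1]-165+.5)*6-.5)
for z in(.101,.154): print(z,fs(proj(c,(.545,-.2375,z))),ft(proj(t,(.545,-.2375,z))))
E
```

```text
time: 12.9
ee_pos: [0.47, -0.2373, 0.1345]
tcp_rot: [-180.0, 0.0, 179.0]
wrist_force: [-0.8, -0.4, -0.9]
opening: 0.0126
grasp_force: 58.7
0.101 (np.float64(180.78298012353946), np.float64(203.42827287443174)) (np.float64(559.6555700033182), np.float64(188.76131009247229))
0.154 (np.float64(171.38826314453547), np.float64(153.7803366209355)) (np.float64(575.1133955516241), np.float64(182.36597534375767))
```

View pics/g4.png

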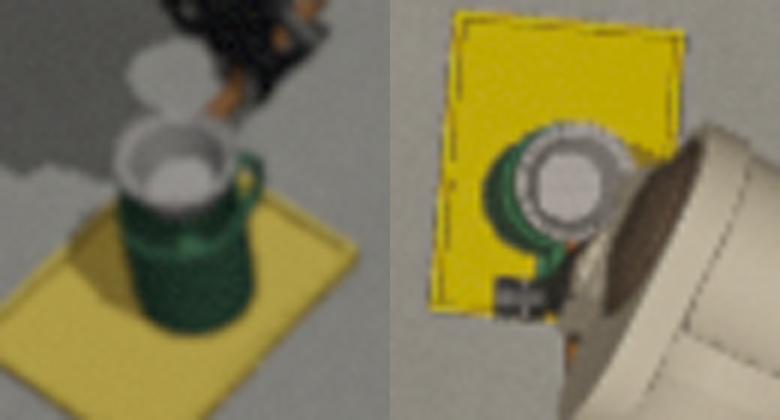

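The strainer sits centred over the mug: brim centre top crop (574,181) against (575,182) predicted, scene (174,162) against (171,154). The foot is about 16 mm above the rim, and the handle is parallel to the mug's. Still and held at 58 N, so I hand in.

```bash
python3 -c "
from workcell import workorder
print(workorder.job_done())"
```

```text
the job is handed in; nothing more can be done
None
```

The job is handed in at 12.9 s on the robot clock: the strainer was carried over the rack and is held still, centred about 16 mm above the green mug's rim, handle aligned with the mug's. No verdict came back, and the scene camera's reading left the gap uncertain, possibly as small as 8 mm.

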